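# Change over from the coarse to the fine disc tray

### The job

Change over from coarse to fine sanding discs: first push the red-lipped coarse tray fully home with a fingertip on the front of its lip, then hook a fingertip behind the blue lip of the fine tray and draw it out along its rails right to its stop. Leave the disc packs lying in their trays, do not pinch either lip (no touching the back of the red lip or the front of the blue one), and do not disturb the loose things on the bench.

Things in the scene. Friction and masses are not known exactly. Their poses are not given: they have to be found in the camera images.
- coarse_unit: Low disc dispenser fixed to the bench for the coarse discs: plywood housing 165 x 162 mm, 49 mm high, with a clear top and an open front. Origin: underside, middle of the housing's front edge; +x points from the front to the closed back (the way the tray goes home), -x is the way the tray is drawn out, +y is across, +z up. The housing spans x 0 to 165 mm, y -81 to +81 mm.
- coarse_tray (a joint): How far the coarse tray is drawn out of its housing, in m: 0 = fully home at its stop, 0.110 = fully out at its stop. Slides stiffly (about 2.5 N plus a little damping) and stays where it is left. It starts drawn out 0.085 to 0.100. The tray floor is 12 mm above the bench.
- coarse_tray_lip (a point): Middle of the top edge of the upright red lip at the front end of the coarse tray, 50 mm above the bench; moves with the tray. Axes as the dispenser's. The lip is 13 mm thick (6.5 mm to either side of this point along x), 142 mm wide along y, and rises 38 mm above the tray floor. With the tray home, the housing's front edge is 68 mm behind (+x of) this point.
- coarse_tray_pocket (a point): Centre of the coarse tray's pocket floor (150 x 134 mm, rims 9 mm high), which holds the disc pack; moves with the tray. Between lip and pocket lies a finger gap, open above even with the tray home: 60 mm along x, 134 mm along y, its flat floor 12 mm above the bench; it ends at the pocket's front rib, 21 mm above the bench.
- coarse_pack: Loose pack of coarse sanding discs, grey-white, 127 mm across, 11 mm thick, lying in the coarse tray's pocket. Origin: centre of its underside.
- fine_unit: Low disc dispenser fixed to the bench for the fine discs: plywood housing 165 x 162 mm, 49 mm high, with a clear top and an open front. Origin: underside, middle of the housing's front edge; +x points from the front to the closed back (the way the tray goes home), -x is the way the tray is drawn out, +y is across, +z up. The housing spans x 0 to 165 mm, y -81 to +81 mm.
- fine_tray (a joint): How far the fine tray is drawn out of its housing, in m: 0 = fully home at its stop, 0.110 = fully out at its stop. Slides stiffly (about 2.5 N plus a little damping) and stays where it is left. It starts home (0 to 0.004). The tray floor is 12 mm above the bench.
- fine_tray_lip (a point): Middle of the top edge of the upright blue lip at the front end of the fine tray, 50 mm above the bench; moves with the tray. Axes as the dispenser's. The lip is 13 mm thick (6.5 mm to either side of this point along x), 142 mm wide along y, and rises 38 mm above the tray floor. With the tray home, the housing's front edge is 68 mm behind (+x of) this point.
- fine_tray_pocket (a point): Centre of the fine tray's pocket floor (150 x 134 mm, rims 9 mm high), which holds the disc pack; moves with the tray. Between lip and pocket lies a finger gap, open above even with the tray home: 60 mm along x, 134 mm along y, its flat floor 12 mm above the bench; it ends at the pocket's front rib, 21 mm above the bench.
- fine_pack: Loose pack of fine sanding discs, grey-white, 127 mm across, 16 mm thick, lying in the fine tray's pocket. Origin: centre of its underside.
- wooden_knob_a: Turned wooden knob, 39 mm across, 37 mm high, loose on the bench between the dispensers. Origin: centre of its underside. A bystander.
- wooden_knob_b: A second turned wooden knob, 39 mm across, 37 mm high, loose on the bench between the dispensers. Origin: centre of its underside. A bystander.
- filler: Tin of wood filler, 65 mm across, 62 mm high, standing loose at the left. Origin: centre of its underside. A bystander.
- cork_block: Sanding block, 61 x 117 x 35 mm, lying loose at the right. Origin: centre of its underside. A bystander.
- cord_stand: Fixed obstacle between the dispensers: thin steel post on a 40 mm round foot, 146 mm high, carrying the end of a black power cord that arches over it and down to the front edge of the bench. Origin: centre of the foot's underside.
- bench_sander: Fixed obstacle between the dispensers: dark orbital sander with a pale green dust box towards the robot, 242 mm long along x, 141 mm wide, 160 mm high. Origin: on the bench under the place where the dust box joins the body; it reaches 121 mm towards the robot and 120 mm away from it.
Mind the look-alikes: they are no part of the job. What is shaped like the coarse_pack but brown is not meant.

How it is judged:
On the way, in this order (a step that is already met when the one before it is completed fails the run):
1. the coarse tray is pushed fully home (within 6 mm) while the fine tray is still in (out less than 20 mm) (value of joint coarse_tray below 0.006 m and value of joint fine_tray below 0.02 m), for 0.2 s.
2. the fine tray is drawn out to its stop (at least 103 of 110 mm) with the coarse tray still home (value of joint fine_tray above 0.103 m and value of joint coarse_tray below 0.006 m), for 0.2 s.
At the end, for the whole second after the job is handed in: The coarse tray is home (joint under 6 mm), the fine tray is out to its stop (joint over 103 mm) and at rest, and each disc pack lies in its own tray within 25 mm of the pocket's centre (all of step 2 and distance between coarse_pack and coarse_tray_pocket below 0.025 m and distance between fine_pack and fine_tray_pocket below 0.025 m and velocity of joint fine_tray between -0.005 and 0.005 m/s); the robot touches nothing.
It fails at once if the blue lip is touched on its front (pinched) with more than 2 N (contact force between the fingers and fine_tray_c5 above 2 N).
It fails at once if the red lip is touched on its back (pinched) with more than 2 N (contact force between the fingers and coarse_tray_c6 above 2 N).
It fails at once if a disc pack is lifted more than 20 mm above its place (height (world z) of any of coarse_pack, fine_pack above 0.032 m).
It fails at once if a loose bystander (knob, tin or sanding block) is moved or lifted more than 20 mm (distance of any of wooden_knob_a, wooden_knob_b, filler, cork_block from where it was at the start of the episode above 0.02 m).
It also fails if it takes over 48 s, if anything falls off the work surface, if the arm or the gripper's body presses on something with over 40 N, if the wrist force passes 120 N, or if a joint passes its speed limit or range.

### The arm

A 6-joint arm with a two-finger parallel gripper is mounted at the origin on a cart in front of the work surface, level with it; the furniture and walls round the work are solid. World frame = base frame: x ahead of the robot, y to its left, z up, the work surface at z = 0. Lengths are in m, angles in rad, forces in N, time in s.
With the tool pointing down it reaches from about 0.35 to 0.725 m from the base axis. Payload 4.3 kg.
Tool frame: the origin (TCP) lies at the very end of the fingers, on their centre line; the grasp point (between the pads) lies 19 mm behind it; z points along the fingers, y is the line along which they close (so a half turn about z gives the same grasp; the last joint's range is limited). The gripper opens to 85 mm and grips with 20 to 120 N. Pads are 22 mm wide; open, the fingers measure 114 mm over their backs; the gripper's body (76 mm by 85 mm) begins 54 mm behind the grasp point. The pads swing forward as they close: fully open they stand 13 mm farther back than shut.
Start: joints at [1.057, 0.377, 0.081, 1.274, 0, 1.46], TCP at [0.226, 0.529, 0.231] pointing down, gripper open.
Joint ranges: [-2.72, 2.72], [-0.84, 1.66], [-1.02, 1.22], [-1.77, 2.12], [-1.37, 1.28], [-3.14, 3.14]. Speed limits (rad/s): [2.57, 2.57, 3.14, 3.14, 3.14, 3.14].

### API

Orientations are given as a rotation vector (axis times angle).
In Python, from cell import bot gives the robot as it stands. The module is installed in compiled form; this text tells all that it offers.
- The arm moves only by the tool arm_command, never from a script. Its argument "increments" is a list of rows, each an object with "dr": the turn, a rotation vector about the tool's x, y, z in shares of 90 degrees (1.0 is 90 degrees), a list of three; "offset": the shift along the tool's x, y, z in normalised numbers (1 is 750 mm), a list of three; "fingers": the finger opening in cm, from 0 to 8.54. A call has 1 to 8 rows; each row is the pose to reach, as a shift and turn from the pose commanded when the call began, along the tool's axes at that moment; what a row does not reach only later rows make up. A row lasts 1/8 s, in which the tool goes at most 62.5 mm and 10.7 degrees, less where a joint would pass 70% of its speed; a pose out of reach is approached as far as the arm can. A shift or turn number past 1, either way, is cut back to 1. A call with a gripper value outside its range is refused whole. The fingers move at their own pace and stop on an object; the grip force is fixed at half the most. Time passes only in rows, so rows that repeat a pose let the fingers close. It gives the time, the measured TCP pose, the force, the opening and the grip force at its end, in the units of the state.
- bot.get_state(): the state, without advancing time (a new reading comes with each control period).
- bot.read_camera(name): name is "scene" or "top"; returns (picture, depth): 400x640x3 uint8, red, green, blue; 400x640 float32, m along the optical axis (not along the pixel's ray), 0 where there is no reading.
- bot.calibration(name): a dict with "intrinsics" (3x3 intrinsics, pixels), "position" and "orientation" of the camera in the world. Camera axes: x right, y down, z forward; pixel columns grow to the right and rows downward; lengths in m; the calibration is good to about 2 mm. A picture is of the moment at which its call begins. calibration takes no time and is no camera call.
- bot.job_done(): hands the job in; it is judged then, once.
The state is a dict: "time_s": time; "joints": joint angles; "qd": joint speeds; "tau": joint torques, N m; "ee_pos": TCP position; "orientation": TCP orientation; "contact_force": force on the tool from outside, world axes, zero at the start; "ft_torque": the same for the moment, N m; "width": finger opening in m; "grip_force": force on a finger pad.
Only numpy, scipy, OpenCV 4.12 (cv2) and the standard library are available. Lean on these libraries where they do the work, as an engineer would, in place of code of your own. Each camera call takes 0.05 s, during which the arm holds its last target. There are 200 camera calls.

## Working session

There is one attempt and no reset: what is moved stays moved. The work goes in short steps, Python scripts to look and compute and a tool call to move; the robot and the scene stay as the last step left them, time stands still between calls to the robot, and variables do not carry over. Pictures are saved under pics/ and viewed, at most 10 in all, crops included, and the job is handed in when it is done.

Besides the shell and the picture viewer there is one more tool, called after "Request:" as a command line: name --argument value ..., lists and objects as JSON in quotes. arm_command: Moves the arm, as the interface text tells. Its arguments: {"type":"object","properties":{"increments":{"type":"array","items":{"type":"object","properties":{"dr":{"type":"array","items":{"type":"number"}},"offset":{"type":"array","items":{"type":"number"}},"fingers":{"type":"number"}}}}},"required":["increments"]}

```bash
mkdir -p pics; cat > h.py <<'E'
import numpy as np, cv2
from cell import bot
from scipy.spatial.transform import Rotation as R
def rot(o):
    o=np.array(o,float)
    return o if o.shape==(3,3) else (R.from_rotvec(o).as_matrix() if o.size==3 else R.from_quat(o).as_matrix())
def world(name,depth):
    c=bot.calibration(name);K=np.array(c['intrinsics']);
    v,u=np.mgrid[:400,:640]
    r=np.stack([(u-K[0,2])/K[0,0],(v-K[1,2])/K[1,1],np.ones_like(u,float)],-1)
    return (r*depth[...,None])@rot(c['orientation']).T+np.array(c['position'])
E
python3 - <<'E'
from h import *
print(bot.get_state())
for n in('scene','top'):
    p,d=bot.read_camera(n);cv2.imwrite(f'pics/{n}0.png',p[...,::-1]);np.savez(f'{n}0.npz',p=p,d=d)
    print(n,bot.calibration(n))
    w=world(n,d);h=cv2.cvtColor(p,cv2.COLOR_RGB2HSV)
    S=(h[...,1]>130)&(h[...,2]>60)&(d>0)
    for c,m in(('red',S&((h[...,0]<8)|(h[...,0]>172))),('blue',S&(h[...,0]>95)&(h[...,0]<130))):
        k,l,s,ce=cv2.connectedComponentsWithStats(m.astype(np.uint8))
        for i in range(1,k):
            if s[i,4]>60:
                q=w[l==i];print(c,s[i],ce[i].round(),np.percentile(q,[2,50,98],axis=0).round(3).tolist())
E
```

```text
{'time_s': 0.0, 'joints': array([ 1.05671080e+00,  3.78083115e-01,  7.96192994e-02,  1.27437071e+00,
       -3.12229500e-05,  1.46050763e+00]), 'qd': array([ 0.00042329,  0.00037657, -0.00015642, -0.00206472,  0.00119237,
        0.0012624 ]), 'tau': array([ 6.69130004e-04, -4.63605523e+01,  2.69873607e+01,  2.06843577e-02,
       -1.65560909e-04, -3.18900895e-06]), 'ee_pos': array([0.22560138, 0.52818911, 0.23034685]), 'orientation': array([-6.29862208e-01, -3.07719390e+00,  3.06133301e-03]), 'contact_force': array([ 0.1274369 , -0.27017759,  0.40235311]), 'ft_torque': array([-0.0168748 , -0.01181702, -0.00105146]), 'grip_force': 0.0, 'width': 0.08525820848284696}
scene {'intrinsics': array([[384.00173025,   0.        , 319.27463239],
       [  0.        , 384.00173025, 199.48672563],
       [  0.        ,   0.        ,   1.        ]]), 'position': array([-0.32983887, -0.67897309,  0.76933267]), 'orientation': array([-1.99835328,  0.94506998, -0.50311562])}
red [229 176  28  23 298] [243. 187.] [[0.397, 0.211, 0.01], [0.4, 0.272, 0.034], [0.409, 0.345, 0.051]]
blue [212   0  59  29 
[... 798 characters left out ...]
[[1.489, -0.553, -0.001], [1.498, -0.538, 0.034], [1.508, -0.523, 0.069]]
blue [375 229  47  27 581] [398. 241.] [[0.478, -0.372, 0.009], [0.489, -0.309, 0.033], [0.501, -0.241, 0.05]]
top {'intrinsics': array([[362.51843999,   0.        , 319.77474303],
       [  0.        , 362.51843999, 199.5205649 ],
       [  0.        ,   0.        ,   1.        ]]), 'position': array([ 0.25417648, -0.00554341,  1.34851467]), 'orientation': array([-2.1242763 ,  2.10768406, -0.21792434])}
red [220 229  40   5 142] [240. 231.] [[0.398, 0.213, 0.03], [0.403, 0.275, 0.049], [0.411, 0.346, 0.055]]
blue [382 205  38   8 143] [400. 209.] [[0.479, -0.367, 0.033], [0.491, -0.301, 0.049], [0.503, -0.238, 0.054]]
```

View pics/scene0.png

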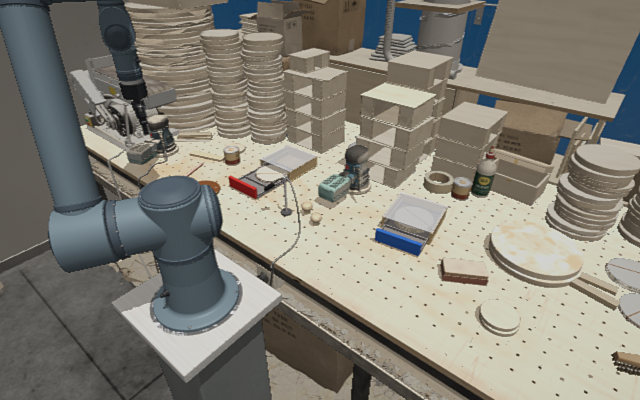

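View pics/top0.png

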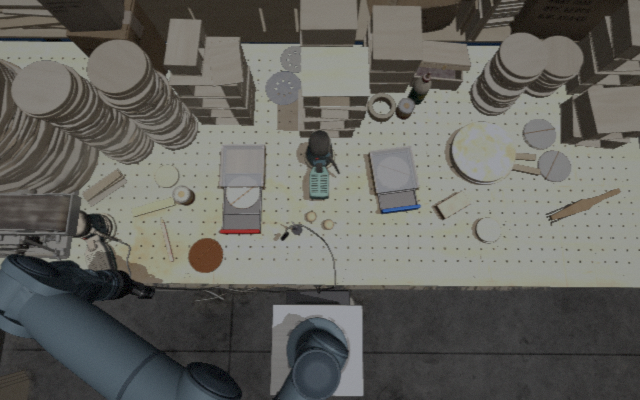

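The scene picture shows the red lip at (243,187), the blue lip at (398,241), the cord stand at (287,210) with its cord running down to (270,280), the knobs at (307,207)/(316,218) and the sander at (345,175). In the top picture the red lip is at (240,231), blue at (400,209), the brown look-alike disc at (206,255), the cord from (293,230) to (335,285), the knobs at (311,216)/(328,224), the tin at (183,196) and the cork block at (452,203).

Possible red objects: only the lip at (240,231), since the disc at (206,255) is brown. Possible blue objects: the lip at (400,209); the blue wall is background. I'll check both choices in one crop.

```bash
python3 - <<'E'
from h import *
W={}
for n in('top','scene'):
    z=np.load(f'{n}0.npz');p,d=z['p'],z['d'];w=world(n,d);W[n]=w;h=cv2.cvtColor(p,cv2.COLOR_RGB2HSV)
    bx={'top':{'red':(210,225,275,240),'blue':(375,200,425,218)},'scene':{'red':(225,172,262,203),'blue':(370,225,426,260)}}[n]
    for c,(a,b,e,f) in bx.items():
        H=h[b:f,a:e];m=(H[...,1]>110)&(H[...,2]>50)
        m&= ((H[...,0]<8)|(H[...,0]>172)) if c=='red' else ((H[...,0]>95)&(H[...,0]<130))
        q=w[b:f,a:e][m]; t=q[(q[:,2]>.046)&(q[:,2]<.058)]
        r=cv2.minAreaRect(t[:,:2].astype(np.float32)*1000)
        vx,vy,_,_=cv2.fitLine(t[:,:2].astype(np.float32),cv2.DIST_HUBER,0,.01,.01).ravel()
        print(n,c,len(t),'rect',r,'mean',t.mean(0).round(4),'edge yaw',np.degrees(np.arctan(-vx/vy)).round(2),'zmax',np.percentile(q[:,2],[50,95]).round(3))
# profiles in the top view, through unit heights
z=np.load('top0.npz');w=W['top']
for nm,(a,b,e,f) in {'coarse':(210,140,275,240),'fine':(362,140,425,218)}.items():
    q=w[b:f,a:e].reshape(-1,3);q=q[(q[:,2]>.043)&(q[:,2]<.062)]
    print(nm,'housing rect',cv2.minAreaRect(q[:,:2].astype(np.float32)*1000))
# cord/sander/high things between units
q=w.reshape(-1,3);q=q[(q[:,0]>.2)&(q[:,0]<.75)&(q[:,1]>-.25)&(q[:,1]<.22)&(q[:,2]>.065)]
print('high between',q.min(0),q.max(0))
q2=W['scene'].reshape(-1,3);q2=q2[(q2[:,0]>.2)&(q2[:,0]<.5)&(q2[:,1]>-.2)&(q2[:,1]<.2)&(q2[:,2]>.05)];print('cord',np.percentile(q2,[0,5,50,95,100],axis=0).round(3).tolist())
print(rot(bot.get_state()['orientation']).round(3))
a=cv2.resize(z['p'][135:245,200:440,::-1],None,fx=3.3,fy=3.3,interpolation=cv2.INTER_CUBIC);cv2.imwrite('pics/crop1.png',a)
E
```

```text
top red 118 rect ((405.043701171875, 281.44158935546875), (11.802026748657227, 136.79766845703125), 0.5984682440757751) mean [0.4039 0.2767 0.0497] edge yaw 0.47 zmax [0.048 0.053]
top blue 111 rect ((491.1685485839844, -302.13726806640625), (12.211176872253418, 136.67465209960938), 8.335613250732422) mean [ 0.4909 -0.3009  0.0495] edge yaw 8.38 zmax [0.048 0.053]
scene red 74 rect ((404.2866516113281, 278.4902038574219), (14.881879806518555, 141.79090881347656), 0.36747393012046814) mean [0.4034 0.2762 0.0488] edge yaw 1.24 zmax [0.033 0.05 ]
scene blue 140 rect ((492.2402038574219, -305.55206298828125), (14.64979076385498, 139.56817626953125), 8.764925956726074) mean [ 0.492  -0.3053  0.0487] edge yaw 9.46 zmax [0.034 0.05 ]
coarse housing rect ((566.743408203125, 284.25531005859375), (335.4569396972656, 163.0771942138672), 0.49840953946113586)
fine housing rect ((604.8753662109375, -287.70172119140625), (241.57977294921875, 163.3425750732422), 8.171795845031738)
high between [ 0.25417648 -0.07412165  0.06547641] [0.74999326 0.12742972 1.34851467]
cord [[0.324, -0.02, 0.051], [0.371, -0.012, 0.06], [0.4, 0.075, 0.109], [0.418, 0.117, 0.139], [0.425, 0.125, 0.149]]
[[-0.92   0.393 -0.001]
 [ 0.393  0.92  -0.002]
 [ 0.    -0.002 -1.   ]]
```

View pics/crop1.png

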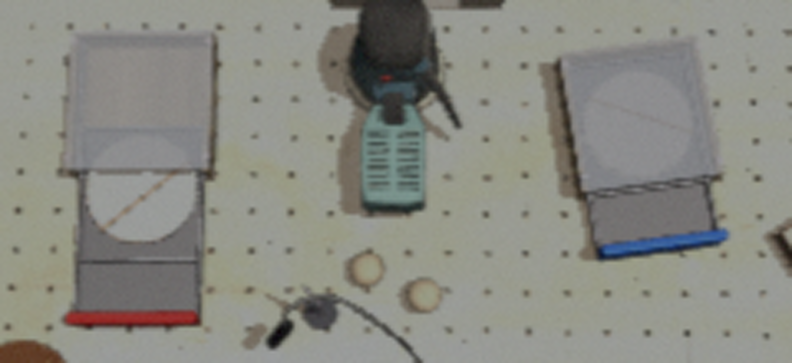

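The crop confirms the choices. Red lip on the left tray (drawn out, white pack visible) and blue lip on the right tray (home). The brown disc lies just left of and in front of the red one. Measured red lip front face: x≈0.398, y≈0.282, yaw 0.5°. Blue lip centre: (0.492,-0.304), yaw 8.3°.

The manual's scale: shifts go in shares of 750 mm and turns go in shares of 90 degrees. Converting my numbers, -22.5 cm / 75 = -0.3, -19.5 cm / 75 = -0.26, -22.8 degrees / 90 = -0.2533.

Request:
arm_command --increments '[{"dr":[0,0,-0.0444],"offset":[-0.0533,-0.04,0],"fingers":0},{"dr":[0,0,-0.0889],"offset":[-0.1067,-0.08,0],"fingers":0},{"dr":[0,0,-0.1333],"offset":[-0.16,-0.12,0.0133],"fingers":0},{"dr":[0,0,-0.1778],"offset":[-0.2133,-0.16,0.0267],"fingers":0},{"dr":[0,0,-0.2222],"offset":[-0.26,-0.2,0.04],"fingers":0},{"dr":[0,0,-0.2533],"offset":[-0.3,-0.2293,0.04],"fingers":0},{"dr":[0,0,-0.2533],"offset":[-0.3,-0.2293,0.04],"fingers":0},{"dr":[0,0,-0.2533],"offset":[-0.3,-0.2293,0.04],"fingers":0}]'

```text
time_s: 1.1
ee_pos: [0.365, 0.2824, 0.2012]
orientation: [-0.01, -3.141, -0.001]
contact_force: [0.7, 0.1, 1.1]
width: 0.0004
grip_force: 0.0
```

Scaled: 17.5 cm / 75 = 0.2333, 17 cm / 75 = 0.2267.

Request:
arm_command --increments '[{"offset":[0,0,0.0533],"dr":[0,0,0],"fingers":0},{"offset":[0,0,0.1067],"dr":[0,0,0],"fingers":0},{"offset":[0,0,0.16],"dr":[0,0,0],"fingers":0},{"offset":[0,0,0.2],"dr":[0,0,0],"fingers":0},{"offset":[0,0,0.2267],"dr":[0,0,0],"fingers":0},{"offset":[0,0,0.2333],"dr":[0,0,0],"fingers":0},{"offset":[0,0,0.2333],"dr":[0,0,0],"fingers":0},{"offset":[-0.0133,0,0.2333],"dr":[0,0,0],"fingers":0}]'

```text
time_s: 2.1
ee_pos: [0.3756, 0.2828, 0.0272]
orientation: [0.007, 3.141, 0.001]
contact_force: [1.1, 0.3, 0.5]
width: 0.0003
grip_force: 0.0
```

Scaled: -8 cm / 75 = -0.1067, -7 cm / 75 = -0.0933.

Request:
arm_command --increments '[{"offset":[-0.0133,0,0],"dr":[0,0,0],"fingers":0},{"offset":[-0.0267,0,0],"dr":[0,0,0],"fingers":0},{"offset":[-0.04,0,0],"dr":[0,0,0],"fingers":0},{"offset":[-0.0533,0,0],"dr":[0,0,0],"fingers":0},{"offset":[-0.0667,0,0],"dr":[0,0,0],"fingers":0},{"offset":[-0.08,0,0],"dr":[0,0,0],"fingers":0},{"offset":[-0.0933,0,0],"dr":[0,0,0],"fingers":0},{"offset":[-0.1067,0,0],"dr":[0,0,0],"fingers":0}]'

```text
time_s: 3.1
ee_pos: [0.4558, 0.2818, 0.0262]
orientation: [-0.009, -3.141, -0.0]
contact_force: [-3.7, 2.5, 0.7]
width: 0.0
grip_force: 1.7
```

Contact and sliding; continue gently to the stop.

Scaled: -2.7 cm / 75 = -0.036, -2.5 cm / 75 = -0.0333.

Request:
arm_command --increments '[{"offset":[-0.0107,0,0],"dr":[0,0,0],"fingers":0},{"offset":[-0.0187,0,0],"dr":[0,0,0],"fingers":0},{"offset":[-0.0253,0,0],"dr":[0,0,0],"fingers":0},{"offset":[-0.0307,0,0],"dr":[0,0,0],"fingers":0},{"offset":[-0.0333,0,0],"dr":[0,0,0],"fingers":0},{"offset":[-0.036,0,0],"dr":[0,0,0],"fingers":0}]'

```text
time_s: 3.85
ee_pos: [0.4823, 0.2815, 0.0263]
orientation: [-0.009, -3.142, 0.0]
contact_force: [-3.0, 2.7, -0.3]
width: 0.0001
grip_force: 1.3
```

Scaled: -0.6 cm / 75 = -0.008, -0.4 cm / 75 = -0.0053.

Request:
arm_command --increments '[{"offset":[-0.0027,0,0],"dr":[0,0,0],"fingers":0},{"offset":[-0.0053,0,0],"dr":[0,0,0],"fingers":0},{"offset":[-0.008,0,0],"dr":[0,0,0],"fingers":0},{"offset":[-0.008,0,0],"dr":[0,0,0],"fingers":0}]'

```text
time_s: 4.35
ee_pos: [0.4867, 0.2815, 0.0263]
orientation: [-0.008, -3.139, -0.001]
contact_force: [-6.5, 2.0, 3.6]
width: 0.0001
grip_force: 3.3
```

Scaled: -0.3 cm / 75 = -0.004, -0.2 cm / 75 = -0.0027.

Request:
arm_command --increments '[{"offset":[-0.0027,0,0],"dr":[0,0,0],"fingers":0},{"offset":[-0.004,0,0],"dr":[0,0,0],"fingers":0},{"offset":[-0.004,0,0],"dr":[0,0,0],"fingers":0}]'

```text
time_s: 4.72
ee_pos: [0.4867, 0.2815, 0.026]
orientation: [-0.007, -3.134, -0.001]
contact_force: [-13.2, 2.2, 8.6]
width: 0.0002
grip_force: 6.6
```

Request:
arm_command --increments '[{"offset":[0.02,0,0],"dr":[0,0,0],"fingers":0},{"offset":[0.0467,0,0],"dr":[0,0,0],"fingers":0},{"offset":[0.0467,0,-0.0533],"dr":[0,0,0],"fingers":0},{"offset":[0.0467,0,-0.1333],"dr":[0,0,0],"fingers":0},{"offset":[0.0467,0,-0.2133],"dr":[0,0,0],"fingers":0},{"offset":[0.0467,0,-0.2933],"dr":[0,0,0],"fingers":0},{"offset":[0.0467,0,-0.3467],"dr":[0,0,0],"fingers":0},{"offset":[0.0467,0,-0.3467],"dr":[0,0,0],"fingers":0}]'

```text
time_s: 5.72
ee_pos: [0.4592, 0.2823, 0.2907]
orientation: [0.01, 3.132, 0.005]
contact_force: [0.4, 0.1, 0.2]
width: 0.0002
grip_force: 0.0
```

```bash
python3 - <<'E'
from h import *
s=bot.get_state();print(s['ee_pos'],s['orientation'])
p,d=bot.read_camera('top');w=world('top',d)
q=w[140:240,210:275].reshape(-1,3);q=q[(q[:,2]>.043)&(q[:,2]<.062)]
print('coarse rect (len ~239.5+joint)',cv2.minAreaRect(q[:,:2].astype(np.float32)*1000))
D=np.array([.5254,-.2993,.28])-s['ee_pos'];print('tool delta cm',rot(s['orientation']).T@D*100)
E
```

```text
[0.45921099 0.28230568 0.29073996] [0.01003032 3.13158013 0.00455214]
coarse rect (len ~239.5+joint) ((614.2424926757812, 284.81878662109375), (240.61070251464844, 162.96559143066406), 0.46877220273017883)
tool delta cm [ -6.98111486 -58.11998278   0.9729222 ]
```

The coarse tray is home (rectangle 240.6 mm long, joint ≈1 mm). Next, cross high over the cord and the sander.

Scaled: -38 cm / 75 = -0.5067, -33 cm / 75 = -0.44.

Request:
arm_command --increments '[{"offset":[0,-0.04,0],"dr":[0,0,0],"fingers":0},{"offset":[0,-0.1067,0],"dr":[0,0,0],"fingers":0},{"offset":[0,-0.1733,0],"dr":[0,0,0],"fingers":0},{"offset":[0,-0.24,0],"dr":[0,0,0],"fingers":0},{"offset":[0,-0.3067,0],"dr":[0,0,0],"fingers":0},{"offset":[0,-0.3733,0],"dr":[0,0,0],"fingers":0},{"offset":[0,-0.44,0],"dr":[0,0,0],"fingers":0},{"offset":[0,-0.5067,0],"dr":[0,0,0],"fingers":0}]'

```text
time_s: 6.78
ee_pos: [0.453, -0.1001, 0.2845]
orientation: [-0.01, -3.139, 0.0]
contact_force: [1.4, 0.2, -0.7]
width: 0.0002
grip_force: 0.0
```

Scaled: -20.1 cm / 75 = -0.268, -19 cm / 75 = -0.2533, -8.3 degrees / 90 = -0.0922.

Request:
arm_command --increments '[{"offset":[-0.0133,-0.0667,0],"dr":[0,0,-0.0222],"fingers":0},{"offset":[-0.04,-0.1333,0],"dr":[0,0,-0.0444],"fingers":0},{"offset":[-0.0667,-0.2,0],"dr":[0,0,-0.0667],"fingers":0},{"offset":[-0.0867,-0.2533,0],"dr":[0,0,-0.0922],"fingers":0},{"offset":[-0.0907,-0.268,0],"dr":[0,0,-0.0922],"fingers":0},{"offset":[-0.0907,-0.268,0],"dr":[0,0,-0.0922],"fingers":0},{"offset":[-0.0907,-0.268,0],"dr":[0,0,-0.0922],"fingers":0}]'

```text
time_s: 7.65
ee_pos: [0.5204, -0.2985, 0.286]
orientation: [0.219, -3.133, -0.001]
contact_force: [-0.1, -1.0, 0.3]
width: -0.0001
grip_force: 0.0
```

```bash
python3 - <<'E'
from h import *
s=bot.get_state();T=rot(s['orientation']);print(s['ee_pos'],T.round(3))
print('tool delta cm',T.T@(np.array([.5254,-.2993,.025])-s['ee_pos'])*100)
E
```

```text
[ 0.52039677 -0.29846708  0.28600409] [[-0.99  -0.139 -0.001]
 [-0.139  0.99   0.001]
 [ 0.001  0.001 -1.   ]]
tool delta cm [-0.50082295 -0.17628179 26.09993705]
```

Scaled: 21 cm / 75 = 0.28, 20.5 cm / 75 = 0.2733.

Request:
arm_command --increments '[{"offset":[-0.004,-0.0013,0.0667],"dr":[0,0,0],"fingers":0},{"offset":[-0.0067,-0.0027,0.1333],"dr":[0,0,0],"fingers":0},{"offset":[-0.0067,-0.0027,0.2],"dr":[0,0,0],"fingers":0},{"offset":[-0.0067,-0.0027,0.2533],"dr":[0,0,0],"fingers":0},{"offset":[-0.0067,-0.0027,0.2733],"dr":[0,0,0],"fingers":0},{"offset":[-0.0067,-0.0027,0.28],"dr":[0,0,0],"fingers":0},{"offset":[-0.0067,-0.0027,0.28],"dr":[0,0,0],"fingers":0}]'

```text
time_s: 8.52
ee_pos: [0.5271, -0.3014, 0.0779]
orientation: [-0.219, 3.132, -0.002]
contact_force: [-0.1, 0.1, -0.4]
width: 0.0
grip_force: 0.0
```

```bash
python3 - <<'E'
from h import *
s=bot.get_state();print(s['ee_pos'],s['contact_force'])
p,d=bot.read_camera('scene');cv2.imwrite('pics/c2.png',cv2.resize(p[150:270,340:480,::-1],None,fx=4,fy=4,interpolation=cv2.INTER_CUBIC))
E
```

```text
[ 0.5270661  -0.30138679  0.07785518] [-0.08202445  0.12756287 -0.43155029]
```

View pics/c2.png

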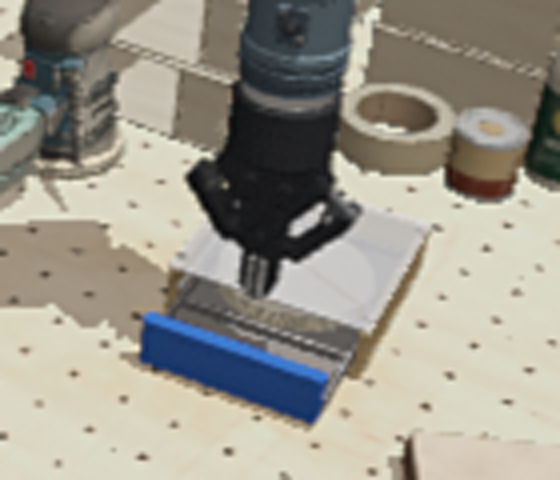

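The closed fingertips (crop pixel (256,290)) hang behind the blue lip (235,365), over the finger gap. Lower them and draw.

Scaled: 5.2 cm / 75 = 0.0693, 4 cm / 75 = 0.0533.

Request:
arm_command --increments '[{"offset":[0,0,0.0267],"dr":[0,0,0],"fingers":0},{"offset":[0,0,0.0533],"dr":[0,0,0],"fingers":0},{"offset":[0,0,0.0693],"dr":[0,0,0],"fingers":0},{"offset":[0,0,0.0693],"dr":[0,0,0],"fingers":0},{"offset":[0.008,0,0.0693],"dr":[0,0,0],"fingers":0},{"offset":[0.016,0,0.0693],"dr":[0,0,0],"fingers":0},{"offset":[0.024,0,0.0693],"dr":[0,0,0],"fingers":0},{"offset":[0.032,0,0.0693],"dr":[0,0,0],"fingers":0}]'

```text
time_s: 9.57
ee_pos: [0.5031, -0.3048, 0.0251]
orientation: [-0.218, 3.131, -0.001]
contact_force: [2.4, 0.8, 2.8]
width: -0.0002
grip_force: 1.5
```

Scaled: 7.1 cm / 75 = 0.0947, 6.2 cm / 75 = 0.0827.

Request:
arm_command --increments '[{"offset":[0.0107,0,0],"dr":[0,0,0],"fingers":0},{"offset":[0.0227,0,0],"dr":[0,0,0],"fingers":0},{"offset":[0.0347,0,0],"dr":[0,0,0],"fingers":0},{"offset":[0.0467,0,0],"dr":[0,0,0],"fingers":0},{"offset":[0.0587,0,0],"dr":[0,0,0],"fingers":0},{"offset":[0.0707,0,0],"dr":[0,0,0],"fingers":0},{"offset":[0.0827,0,0],"dr":[0,0,0],"fingers":0},{"offset":[0.0947,0,0],"dr":[0,0,0],"fingers":0}]'

```text
time_s: 10.58
ee_pos: [0.4314, -0.3143, 0.0242]
orientation: [-0.218, 3.134, -0.0]
contact_force: [3.9, -1.3, 0.6]
width: 0.0001
grip_force: 1.7
```

Scaled: 3.4 cm / 75 = 0.0453, 1.7 cm / 75 = 0.0227.

Request:
arm_command --increments '[{"offset":[0.008,0,0],"dr":[0,0,0],"fingers":0},{"offset":[0.016,0,0],"dr":[0,0,0],"fingers":0},{"offset":[0.0227,0,0],"dr":[0,0,0],"fingers":0},{"offset":[0.0293,0,0],"dr":[0,0,0],"fingers":0},{"offset":[0.0347,0,0],"dr":[0,0,0],"fingers":0},{"offset":[0.0387,0,0],"dr":[0,0,0],"fingers":0},{"offset":[0.0427,0,0],"dr":[0,0,0],"fingers":0},{"offset":[0.0453,0,0],"dr":[0,0,0],"fingers":0}]'

```text
time_s: 11.58
ee_pos: [0.4045, -0.3178, 0.0244]
orientation: [-0.221, 3.12, 0.006]
contact_force: [23.7, 4.2, -13.2]
width: 0.0002
grip_force: 11.8
```

Scaled: 0.4 cm / 75 = 0.0053, 0.2 cm / 75 = 0.0027.

Request:
arm_command --increments '[{"offset":[0.0027,0,0],"dr":[0,0,0],"fingers":0},{"offset":[0.0053,0,0],"dr":[0,0,0],"fingers":0},{"offset":[0.0053,0,0],"dr":[0,0,0],"fingers":0}]'

```text
time_s: 11.95
ee_pos: [0.4045, -0.3177, 0.0245]
orientation: [-0.224, 3.112, 0.008]
contact_force: [31.7, 6.5, -18.7]
width: 0.0002
grip_force: 15.7
```

At its stop. Back off towards the middle of the gap and lift.

Scaled: -15 cm / 75 = -0.2, -9 cm / 75 = -0.12.

Request:
arm_command --increments '[{"offset":[-0.0133,0,0],"dr":[0,0,0],"fingers":0},{"offset":[-0.0267,0,0],"dr":[0,0,0],"fingers":0},{"offset":[-0.0373,0,0],"dr":[0,0,0],"fingers":0},{"offset":[-0.0373,0,0],"dr":[0,0,0],"fingers":0},{"offset":[-0.0373,0,-0.0533],"dr":[0,0,0],"fingers":0},{"offset":[-0.0373,0,-0.12],"dr":[0,0,0],"fingers":0},{"offset":[-0.0373,0,-0.2],"dr":[0,0,0],"fingers":0},{"offset":[-0.0373,0,-0.2],"dr":[0,0,0],"fingers":0}]'

```text
time_s: 12.95
ee_pos: [0.4242, -0.3182, 0.1795]
orientation: [-0.217, 3.128, -0.012]
contact_force: [0.9, -0.6, 0.2]
width: -0.0005
grip_force: 0.0
```

```bash
python3 - <<'E'
from h import *
s=bot.get_state();print(s['time_s'],s['ee_pos'],s['contact_force'])
p,d=bot.read_camera('scene');cv2.imwrite('pics/s3.png',p[...,::-1]);w=world('scene',d)
h=cv2.cvtColor(p,cv2.COLOR_RGB2HSV)
for c,m in(('red',((h[...,0]<8)|(h[...,0]>172))),('blue',(h[...,0]>95)&(h[...,0]<130))):
    q=w[m&(h[...,1]>110)&(h[...,2]>50)&(w[...,0]<.6)&(w[...,0]>.3)&(abs(w[...,2]-.051)<.006)]
    print(c,cv2.minAreaRect(q[:,:2].astype(np.float32)*1000))
E
```

```text
12.95 [ 0.42424318 -0.31823632  0.17949124] [ 0.93542174 -0.61211256  0.15712255]
red ((499.962646484375, 281.53338623046875), (15.761335372924805, 142.91473388671875), 1.691094160079956)
blue ((383.9122009277344, -321.1565856933594), (14.442734718322754, 138.64486694335938), 8.445148468017578)
```

View pics/s3.png

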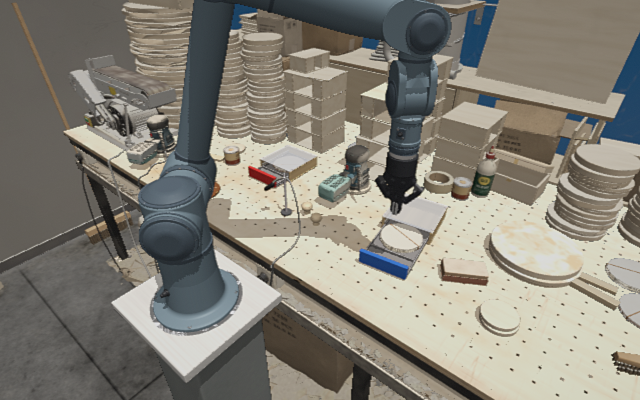

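The picture shows the blue lip at (384,262), drawn out about 109 mm, with its pack lying in the tray at (403,235). The red tray is home at (263,177), the bystanders are where they were, and the gripper hangs clear.

```bash
python3 -c "
from cell import bot
print(bot.job_done())"
```

```text
the job is handed in; nothing more can be done
None
```

I pushed the coarse tray home (about 1 mm out) and drew the fine tray out about 109 mm to its stop, then handed the job in at about 13 s; no verdict came back, and the last picture showed the fine pack in its tray, the loose things in place and the gripper clear.

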